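# Park the steel roller at the top of the inclined plane

### The job

Get the inclined-plane experiment ready: with your fingertips, slowly (a few centimetres a second) push the steel roller lying on the foot of the track up the slope and over the crest, so that it comes to rest in the hollow against the stop plate at the top. Only push it: do not grip or lift it, do not let it run away or roll back down on the way, and leave the beaker, the brass weight and the small upright cylinder alone. Finish clear of everything.

Things in the scene. Friction and masses are not known exactly. Their poses are not given: they have to be found in the camera images.
- ramp: Fixed plywood inclined-plane track, 359 mm long (x -200 to +159), 128 mm wide. Origin on the table under its centre line; x points uphill, y across, z up. Level foot (bed 12 mm above the table) from x = -192 to -90 mm; 10 degree slope from -90 to +90 mm; then a 3 degree hollow down to the stop plate at +145 mm. Rails: 116 mm apart inside, 6 mm thick, about 8 mm above the bed.
- ramp_foot (a point): Point on the bed where the level foot meets the slope, on the centre line: ramp x = -90 mm, 12 mm above the table. The foot's low end is closed by a lip from ramp x = -200 to -192 mm, its top 18 mm above the table.
- ramp_crest (a point): Point on the bed at the crest, on the centre line: ramp x = +90 mm, 43.7 mm above the table. A roller whose centre is past the crest rolls on by itself to the stop and stays there; anywhere on the slope below the crest it rolls back when let go.
- ramp_stop (a point): Point on the downhill face of the stop plate, on the centre line: ramp x = +145 mm, 66 mm above the table; the plate's top is 81 mm above the table.
- roller: Polished steel roller (hollow, friction about 0.3 on the bed and on fingers), 50 mm diameter, 104 mm long, about 0.4 kg, lying across the track on its level foot. Origin at its centre, y along its own axis; x and z turn as it rolls. At the start the centre is 37 mm above the table. Parked against the stop, its centre is at ramp x = +120 mm, 67 mm above the table.
- beaker: Glass beaker, 66 mm wide, 85 mm tall, standing beside the track; origin under its centre. Bystander.
- weight: Brass weight with a knob, 40 mm wide, 54 mm tall, standing beside the track; origin under its centre. Bystander.
- spare: Small aluminium cylinder standing on end beside the track, 32 mm diameter, 60 mm tall; origin under its centre. Bystander.
There are look-alikes about, which are no part of the job. What is shaped like the roller but blue is not meant.

How it is judged:
On the way, in this order (a step that is already met when the one before it is completed fails the run):
1. the fingers push the roller up the slope (x of roller in the frame of ramp between -0.05 and 0.08 m and contact force between the fingers and roller above 0.1 N), for 0.1 s.
2. the roller lies still against the stop (x of roller in the frame of ramp above 0.115 m and linear speed of roller below 0.02 m/s), for 0.2 s.
At the end, for the whole second after the job is handed in: The roller rests in the hollow against the stop plate (within 5 mm along the track), lying square across the track (within 0.1 rad), still; the bystanders are within 20 mm of where they stood (all of step 2 and x of roller in the frame of ramp below 0.125 m and z of roller in the frame of ramp between 0.06 and 0.073 m and angle between the y axis of roller and the y axis of ramp, either way round below 0.1 rad and distance of each of beaker, weight, spare from where it was at the start of the episode below 0.02 m); the robot touches nothing.
It fails at once if the roller runs away or rolls back (faster than 0.25 m/s) (linear speed of roller above 0.25 m/s).
It fails at once if the roller is lifted off the track (z of roller in the frame of ramp above 0.083 m or (x of roller in the frame of ramp below 0 m and z of roller in the frame of ramp above 0.067 m) or (x of roller in the frame of ramp below -0.09 m and z of roller in the frame of ramp above 0.052 m)).
It fails at once if the roller leaves the track (height (world z) of roller below 0.03 m or y of roller in the frame of ramp above 0.02 m or y of roller in the frame of ramp below -0.02 m).
It fails at once if the roller is gripped or rammed (more than 35 N) (contact force between the fingers and roller above 35 N).
It fails at once if a bystander is knocked (distance of any of beaker, weight, spare from where it was at the start of the episode above 0.02 m).
It also fails if it takes over 43 s, if anything falls off the work surface, if the arm or the gripper's body presses on something with over 40 N, if the wrist force passes 120 N, or if a joint passes its speed limit or range.

### The arm

A 7-joint arm with a two-finger parallel gripper is mounted at the origin on the work surface. World frame = base frame: x ahead of the robot, y to its left, z up, the work surface at z = 0. Lengths are in m, angles in rad, forces in N, time in s.
With the tool pointing down it reaches from about 0.35 to 0.9 m from the base axis. Payload 8.1 kg.
Tool frame: the origin (TCP) lies at the very end of the fingers, on their centre line; the grasp point (between the pads) lies 19 mm behind it; z points along the fingers, y is the line along which they close (so a half turn about z gives the same grasp; the last joint's range is limited). The gripper opens to 92 mm and grips with 3 to 60 N. Pads are 19 mm wide; open, the fingers measure 130 mm over their backs; the gripper's body (75 mm by 190 mm) begins 47 mm behind the grasp point.
Start: joints at [-1.433, 0.434, 0.025, 1.573, -0.012, 1.134, -0.075], TCP at [0.149, 0.607, 0.227] pointing down, gripper open.
Joint ranges: [-2.62, 2.62], [-0.44, 2.09], [-1.27, 1.32], [0.08, 2.57], [-1.32, 4.46], [0.12, 2], [-2.74, 2.74]. Speed limits (rad/s): [2.22, 2.22, 3.01, 3.01, 3.14, 3.14, 3.14].

### API

Orientations are given as a rotation vector (axis times angle).
In Python, from cell import readout, cams, job gives the robot as it stands.
- The arm moves only by the tool drive_tool, never from a script. Its argument "commands" is a list of rows, each a list of 3 entries, a list of its own where there are three numbers: the turn, a rotation vector about the tool's x, y, z in rad, then the shift along the tool's x, y, z in cm, then the gripper's target within -1 to 1 (fully open at 1, half-way at 0, shut at -1). A call has 1 to 20 rows; each row is the pose to reach, as a shift and turn from the pose commanded when the call began, along the tool's axes at that moment; what a row does not reach only later rows make up. A row lasts 1/12 s, in which the tool goes at most 41.7 mm and 7.16 degrees, less where a joint would pass 70% of its speed; a pose out of reach is approached as far as the arm can. A call with a gripper value outside its range is refused whole. The fingers move at their own pace and stop on an object; "newtons" is the grip in N (left out, the last holds). Time passes only in rows, so rows that repeat a pose let the fingers close. It gives the time, the measured TCP pose, the force, the opening and the grip force at its end, in the units of the state.
- readout.observe(): the state, without advancing time (a new reading comes with each control period).
- cams.get_image(name): name is "scene" or "top" or "wrist"; returns the picture (400x640x3 uint8, blue, green, red); there is no depth.
- cams.camera_info(name): a dict with "camera_matrix" (3x3 intrinsics, pixels), "k1" (the pictures are not rectified: a ray, as slopes to the right and down, at radius r is drawn at 1 + k1 r^2 times it, then the intrinsics apply), "R" (3x3) and "t" (3): a world point X has camera coordinates R X + t. Camera axes: x right, y down, z forward; pixel columns grow to the right and rows downward; lengths in m; the calibration is good to about 2 mm. A picture is of the moment at which its call begins: read the wrist's pose just before it. camera_info takes no time and is no camera call; for the wrist camera it gives the pose at the moment of the call.
- job.sign_off(): hands the job in; it is judged then, once.
The state is a dict: "clock": time; "joints": joint angles; "dq": joint speeds; "joint_efforts": joint torques, N m; "position": TCP position; "ee_rot": TCP orientation; "force": force on the tool from outside, world axes, zero at the start; "ft_torque": the same for the moment, N m; "width": opening from 0.0 (shut) to 1.0 (fully open); "gripper_force": force on a finger pad.
Only numpy, scipy, OpenCV 4.12 (cv2) and the standard library are available. Lean on these libraries where they do the work, as an engineer would, in place of code of your own. Each camera call takes 0.05 s, during which the arm holds its last target. There are 200 camera calls.

## Working session

There is one attempt and no reset: what is moved stays moved. The work goes in short steps, Python scripts to look and compute and a tool call to move; the robot and the scene stay as the last step left them, time stands still between calls to the robot, and variables do not carry over. Pictures are saved under pics/ and viewed, at most 10 in all, crops included, and the job is handed in when it is done.

Besides the shell and the picture viewer there is one more tool, called after "Request:" as name(argument=value, ...), one argument or row to a line, values as JSON. drive_tool: Moves the arm, as the interface text tells. Its arguments: {"type":"object","properties":{"commands":{"type":"array"},"newtons":{"type":"number"}},"required":["commands"]}

```bash
mkdir -p pics; python3 - <<'E'
from cell import readout,cams
import cv2,numpy as np
np.set_printoptions(precision=4,suppress=True)
for n in("top","scene"):
    cv2.imwrite(f"pics/{n}0.png",cams.get_image(n)); i=cams.camera_info(n); print(n,i)
s=readout.observe(); print(s)
E
```

```text
top {'camera_matrix': array([[441.5727,   0.    , 324.4291],
       [  0.    , 441.5727, 200.6018],
       [  0.    ,   0.    ,   1.    ]]), 'k1': -0.08307786093780688, 'R': array([[-0.0135, -0.9997, -0.0223],
       [-0.9968,  0.0152, -0.0782],
       [ 0.0785,  0.0211, -0.9967]]), 't': array([0.0232, 0.595 , 0.7503])}
scene {'camera_matrix': array([[367.7526,   0.    , 317.5767],
       [  0.    , 367.7526, 207.4715],
       [  0.    ,   0.    ,   1.    ]]), 'k1': 0.0005485174453043508, 'R': array([[-0.6952,  0.7188,  0.0117],
       [ 0.4677,  0.4646, -0.7519],
       [-0.5459, -0.5172, -0.6592]]), 't': array([ 0.3772, -0.2263,  1.079 ])}
{'clock': 0.1, 'joints': array([-1.4326,  0.4351,  0.025 ,  1.574 , -0.0116,  1.134 , -0.0751]), 'dq': array([-0.0004, -0.0012,  0.0008, -0.004 ,  0.0007, -0.0027,  0.0001]), 'joint_efforts': array([  0.0028, -66.9127,   0.9878, -31.5149,  -0.0605,   0.0375,
         0.    ]), 'position': array([0.149 , 0.6065, 0.2261]), 'ee_rot': array([-0.3774, -3.1188,  0.0021]), 'force': array([ 0.8914,  0.0433, -0.3163]), 'ft_torque': array([-0.0173,  0.0435,  0.008 ]), 'gripper_force': 0.0, 'width': 1.0003467459368525}
```

View pics/top0.png

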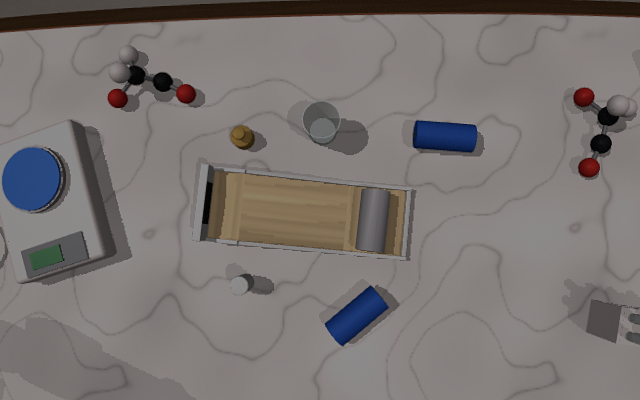

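View pics/scene0.png

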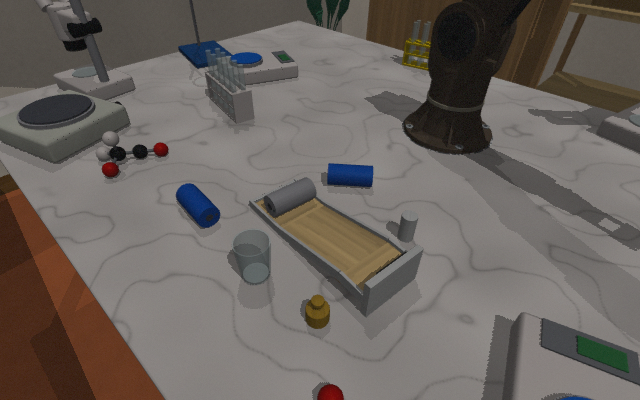

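The top view shows the track from the stop plate (left, about (203,203)) to the foot lip (right, about (407,224)). The grey roller is at (373,219), and the beaker, weight and spare are at (321,122), (241,137) and (240,284). I'll enlarge the track to read its corners.

```bash
python3 - <<'E'
import cv2
im=cv2.imread("pics/top0.png")[155:295,185:425]
im=cv2.resize(im,None,fx=3.3,fy=3.3,interpolation=cv2.INTER_CUBIC)
im=cv2.convertScaleAbs(im,alpha=1.5)
for k in range(190,425,10): cv2.line(im,(int((k-185+.5)*3.3),0),(int((k-185+.5)*3.3),5 if k%50 else 15),(0,0,255),1)
for k in range(160,295,10): cv2.line(im,(0,int((k-155+.5)*3.3)),(5 if k%50 else 15,int((k-155+.5)*3.3)),(0,0,255),1)
cv2.imwrite("pics/crop1.png",im)
E
cat > h.py <<'E'
import numpy as np,cv2
from cell import readout,cams,job
np.set_printoptions(precision=4,suppress=True)
def pt(px,z,n="top"):
    i=cams.camera_info(n);K=i["camera_matrix"];R=np.array(i["R"]);t=np.array(i["t"])
    d=np.array([i["k1"],0,0,0,0.])
    u=cv2.undistortPoints(np.array([[px]],float),K,d,None,None)[0,0]
    C=-R.T@t; r=R.T@np.array([u[0],u[1],1]); return C+r*(z-C[2])/r[2]
def proj(X,n="top"):
    i=cams.camera_info(n)
    return cv2.projectPoints(np.array(X,float).reshape(-1,3),cv2.Rodrigues(np.array(i["R"]))[0],np.array(i["t"],float),i["camera_matrix"],np.array([i["k1"],0,0,0,0.]))[0][:,0]
E
```

```text
(no output)
```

View pics/crop1.png

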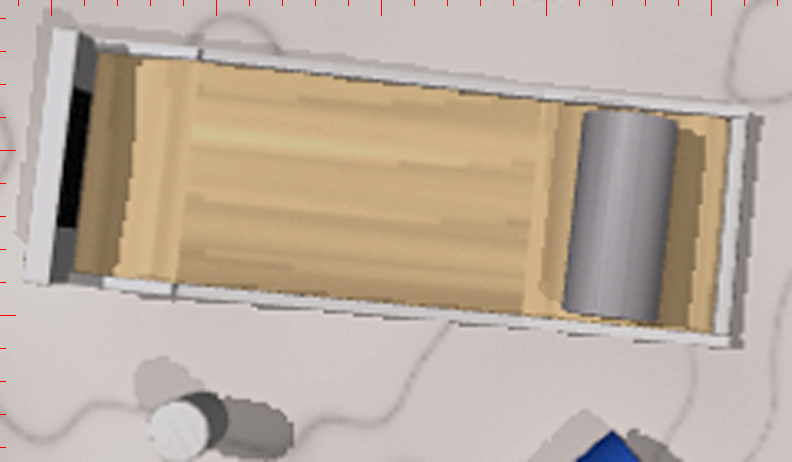

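```bash
cat >> h.py <<'E'
def W(p,q): # ramp->world ; p=(x,y,yaw)
    c,s=np.cos(p[2]),np.sin(p[2]); q=np.atleast_2d(q)
    return np.c_[p[0]+c*q[:,0]-s*q[:,1],p[1]+s*q[:,0]+c*q[:,1],q[:,2]]
E
python3 - <<'E'
from h import *
from scipy.optimize import least_squares
f=lambda a:np.array(a,float)/3.3+[184.5,154.5]
obs=f([(55,28),(24,281),(78,32),(48,284),(750,115),(731,345),(200,53),(175,292)])
q=np.array([(.159,-.064,.081),(.159,.064,.081),(.145,-.064,.081),(.145,.064,.081),(-.2,-.064,.019),(-.2,.064,.019),(.09,-.061,.052),(.09,.061,.052)])
r=least_squares(lambda p:(proj(W(p,q))-obs).ravel(),[.6,0,1.57])
print(r.x,r.fun.reshape(-1,2)); p=r.x;np.save("ramp.npy",p)
inv=lambda X:((X[:2]-p[:2])@np.array([[np.cos(p[2]),-np.sin(p[2])],[np.sin(p[2]),np.cos(p[2])]]))
# roller outline ends: left edge/right edge/top-line
for a in [(582,112),(563,312),(677,122),(657,320)]:
    X=pt(f([a])[0],.037); print("roller",X,inv(X))
for n,a,z in(("spare",(240,284),.06),("weight",(241,131),.054),("beaker",(321,120),.085)):
    X=pt(a,z);print(n,X,inv(X))
for n in(.12,.09,-.09,-.13):print(W(p,[n,0,.05]))
i=cams.camera_info("top");print(-i["R"].T@i["t"])
E
```

```text
[0.575  0.0664 1.4578] [[-0.3142 -0.083 ]
 [-0.2238  0.4474]
 [ 0.9595 -0.5267]
 [ 0.8334  0.4318]
 [-0.1311 -1.5725]
 [-0.6469  1.3661]
 [-0.0125  0.5196]
 [-0.5139 -0.6064]]
roller [ 0.6143 -0.0487  0.037 ] [-0.11   -0.0521]
roller [ 0.5105 -0.0369  0.037 ] [-0.1099  0.0524]
roller [ 0.6083 -0.0982  0.037 ] [-0.1598 -0.0517]
roller [ 0.5056 -0.0854  0.037 ] [-0.1587  0.0518]
spare [0.4555 0.1561 0.06  ] [0.0757 0.1288]
weight [0.7152 0.156  0.054 ] [ 0.1048 -0.1293]
beaker [0.7232 0.0172 0.085 ] [-0.0322 -0.1529]
[[0.5885 0.1857 0.05  ]]
[[0.5851 0.1559 0.05  ]]
[[ 0.5648 -0.023   0.05  ]]
[[ 0.5603 -0.0627  0.05  ]]
[ 0.5345 -0.0017  0.7949]
```

```bash
cat >> h.py <<'E'
from scipy.spatial.transform import Rotation as Ro
def to(rx,ry,z):
    p=np.load("ramp.npy");s=readout.observe();R=Ro.from_rotvec(s["ee_rot"])
    T=W(p,[rx,ry,z])[0]
    u=np.array([np.cos(p[2]),np.sin(p[2]),0]); v=np.array([-u[1],u[0],0])
    out=[]
    for sg in(1,-1):
        Rt=Ro.from_matrix(np.c_[-sg*u,sg*v,[0,0,-1]])
        out.append((R.inv()*Rt).as_rotvec())
    print("clock",s["clock"],"target",T,"shift cm",R.inv().apply(T-s["position"])*100,"turns",out)
    c=W(p,[0,0,0])[0]; d=s["position"]-c
    print("ramp-frame tcp",d@u,d@v,s["position"][2],"q",s["joints"],"F",s["force"],"w",s["width"])
E
python3 -c "
from h import *
to(-.18,0,.16)"
```

```text
clock 0.1 target [ 0.5547 -0.1124  0.16  ] shift cm [-56.5437 -60.1352   6.6951] turns [array([-0.0011, -0.0011, -1.6987]), array([-0.001 ,  0.0011,  1.4429])]
ramp-frame tcp 0.48863613215049007 0.4841343791905572 0.2260635169997019 q [-1.4326  0.4351  0.025   1.574  -0.0116  1.134  -0.0751] F [ 0.8914  0.0433 -0.3163] w 1.0003467459368525
```

Request:
drive_tool(
  commands=[
    [[0, 0, 0.12], [-2.8, -3, 0], 0.3],
    [[0, 0, 0.24], [-5.6, -6, 0], 0.3],
    [[0, 0, 0.36], [-8.4, -9, 0], 0.3],
    [[0, 0, 0.48], [-11.2, -12, 0], 0.3],
    [[0, 0, 0.6], [-14, -15, 0], 0.3],
    [[0, 0, 0.72], [-17, -18, 0], 0.3],
    [[0, 0, 0.84], [-20, -21, 0], 0.3],
    [[0, 0, 0.9], [-22.5, -24, 0], 0.3],
    [[0, 0, 0.95], [-25, -27, 0], 0.3],
    [[0, 0, 1.0], [-28, -30, 0], 0.3],
  ],
)

```text
clock: 0.93
position: [0.3487, 0.2476, 0.2266]
ee_rot: [-1.829, -2.554, 0.0]
force: [1.7, 0.8, -0.1]
width: 0.646
gripper_force: 0.0
```

```bash
python3 -c "
from h import *
to(-.18,0,.16)"
```

```text
clock 0.9333 target [ 0.5547 -0.1124  0.16  ] shift cm [-40.7184   7.9002   6.6391] turns [array([ 0.0004, -0.001 , -2.7006]), array([-0.0007, -0.0003,  0.441 ])]
ramp-frame tcp 0.1545029310887135 0.24519163857042647 0.2266065756594057 q [-1.0822  0.1016  0.3765  2.0457 -0.045   1.0023 -0.3552] F [ 1.7376  0.7764 -0.1024] w 0.6464707032787451
```

Request:
drive_tool(
  commands=[
    [[0, 0, 0.06], [-3.6, 0.7, 0], 0.3],
    [[0, 0, 0.12], [-7.2, 1.4, 0], 0.3],
    [[0, 0, 0.18], [-10.8, 2.1, 0], 0.3],
    [[0, 0, 0.24], [-14.4, 2.8, 0], 0.3],
    [[0, 0, 0.3], [-18, 3.5, 0], 0.3],
    [[0, 0, 0.36], [-21.6, 4.2, 0], 0.3],
    [[0, 0, 0.42], [-25.2, 4.9, 1], 0.3],
    [[0, 0, 0.44], [-28.8, 5.6, 2], 0.3],
    [[0, 0, 0.44], [-32.4, 6.3, 3], 0.3],
    [[0, 0, 0.44], [-36, 7, 4], 0.3],
    [[0, 0, 0.44], [-39, 7.6, 5.3], 0.3],
    [[0, 0, 0.44], [-40.7, 7.9, 6.6], 0.3],
    [[0, 0, 0.44], [-40.7, 7.9, 6.6], 0.3],
    [[0, 0, 0.44], [-40.7, 7.9, 6.6], 0.3],
  ],
)

```text
clock: 2.1
position: [0.5549, -0.111, 0.1597]
ee_rot: [-2.342, -2.092, 0.003]
force: [0.1, 0.8, 0.1]
width: 0.648
gripper_force: 0.0
```

```bash
python3 -c "
from h import *
to(-.18,0,.028)
cv2.imwrite('pics/w1.png',cams.get_image('wrist'))
cv2.imwrite('pics/t1.png',cams.get_image('top'))"
```

```text
clock 2.1 target [ 0.5547 -0.1124  0.028 ] shift cm [-0.1391  0.0275 13.1684] turns [array([-0.0011, -0.0038, -3.1411]), array([-0.0024,  0.0007,  0.0005])]
ramp-frame tcp -0.17851685091885244 -3.93873742695962e-05 0.15968328537077606 q [-0.3477  0.4533  0.6316  1.8388 -0.3209  0.9555  0.3118] F [0.0804 0.7924 0.0737] w 0.6484941882638632
```

View pics/w1.png

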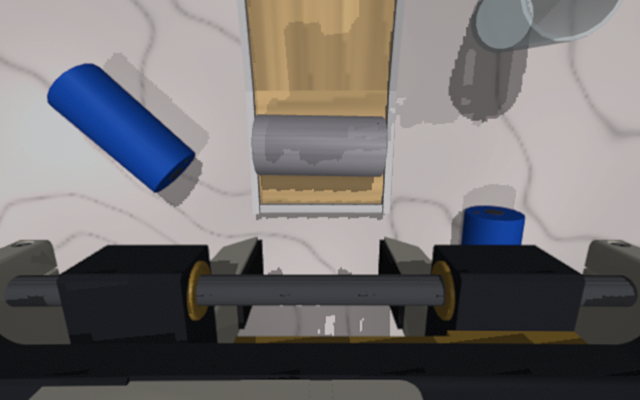

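The wrist view shows the grey roller square across the track at (320,145), with the fingers centred behind the lip line at about x = 320. The way down is clear, so I'll descend.

Request:
drive_tool(
  commands=[
    [[0, 0, 0], [-0.15, 0, 2.5], 0.3],
    [[0, 0, 0], [-0.15, 0, 5], 0.3],
    [[0, 0, 0], [-0.15, 0, 7.5], 0.3],
    [[0, 0, 0], [-0.15, 0, 9.5], 0.3],
    [[0, 0, 0], [-0.15, 0, 11], 0.3],
    [[0, 0, 0], [-0.15, 0, 12.2], 0.3],
    [[0, 0, 0], [-0.15, 0, 12.9], 0.3],
    [[0, 0, 0], [-0.15, 0, 13.2], 0.3],
    [[0, 0, 0], [-0.15, 0, 13.2], 0.3],
    [[0, 0, 0], [-0.15, 0, 13.2], 0.3],
  ],
)

```text
clock: 3.03
position: [0.556, -0.1114, 0.0295]
ee_rot: [2.34, 2.096, 0.001]
force: [-0.8, -0.0, -0.4]
width: 0.65
gripper_force: 0.0
```

```bash
python3 -c "
from h import *
to(-.125,0,.028)
cv2.imwrite('pics/s2.png',cv2.resize(cams.get_image('scene')[150:320,220:440],None,fx=3,fy=3))"
```

```text
clock 3.0333 target [ 0.5609 -0.0578  0.028 ] shift cm [ 5.3818 -0.1013  0.1472] turns [array([ 0.0002,  0.0017, -3.1385]), array([ 0.0011, -0.0001,  0.0031])]
ramp-frame tcp -0.17881504751906094 -0.001180434763079728 0.02946534394918643 q [-0.251   0.6247  0.5107  1.9422 -0.4653  0.6913  0.4344] F [-0.8147 -0.0211 -0.4064] w 0.6502529876801142
```

View pics/s2.png

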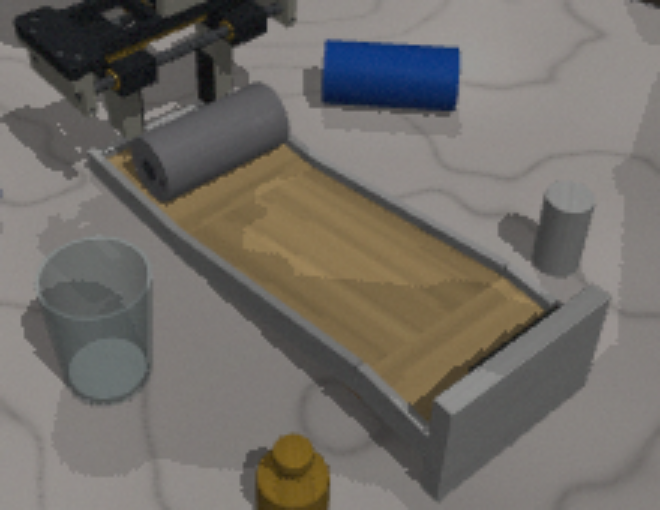

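The fingers stand just behind the roller, level and clear of the lip. I'll push slowly along the foot.

Request:
drive_tool(
  commands=[
    [[0, 0, 0], [0.2, -0.1, 0.1], 0.3],
    [[0, 0, 0], [0.4, -0.1, 0.1], 0.3],
    [[0, 0, 0], [0.6, -0.1, 0.1], 0.3],
    [[0, 0, 0], [0.8, -0.1, 0.1], 0.3],
    [[0, 0, 0], [1.0, -0.1, 0.1], 0.3],
    [[0, 0, 0], [1.2, -0.1, 0.1], 0.3],
    [[0, 0, 0], [1.4, -0.1, 0.1], 0.3],
    [[0, 0, 0], [1.6, -0.1, 0.1], 0.3],
    [[0, 0, 0], [1.8, -0.1, 0.1], 0.3],
    [[0, 0, 0], [2.0, -0.1, 0.1], 0.3],
    [[0, 0, 0], [2.2, -0.1, 0.1], 0.3],
    [[0, 0, 0], [2.4, -0.1, 0.1], 0.3],
    [[0, 0, 0], [2.6, -0.1, 0.1], 0.3],
    [[0, 0, 0], [2.8, -0.1, 0.1], 0.3],
    [[0, 0, 0], [3.0, -0.1, 0.1], 0.3],
    [[0, 0, 0], [3.2, -0.1, 0.1], 0.3],
    [[0, 0, 0], [3.4, -0.1, 0.1], 0.3],
    [[0, 0, 0], [3.6, -0.1, 0.1], 0.3],
    [[0, 0, 0], [3.8, -0.1, 0.1], 0.3],
    [[0, 0, 0], [4.0, -0.1, 0.1], 0.3],
  ],
)

```text
clock: 4.75
position: [0.5589, -0.0714, 0.0277]
ee_rot: [-2.34, -2.096, -0.0]
force: [0.7, -0.0, 0.8]
width: 0.651
gripper_force: 0.1
```

```bash
python3 -c "
from h import *
to(-.085,0,.036)
cv2.imwrite('pics/t3.png',cv2.resize(cams.get_image('top')[155:295,185:425],None,fx=3.3,fy=3.3))"
```

```text
clock 4.75 target [ 0.5654 -0.018   0.036 ] shift cm [ 5.3739  0.0578 -0.8266] turns [array([ 0.0001,  0.    , -3.1387]), array([ 0.    , -0.0001,  0.0029])]
ramp-frame tcp -0.1387396598784976 0.0004234033882759935 0.027730543865783892 q [-0.3253  0.6245  0.5139  1.9515 -0.4714  0.6854  0.3698] F [ 0.7254 -0.0075  0.8073] w 0.6507116184164292
```

View pics/t3.png

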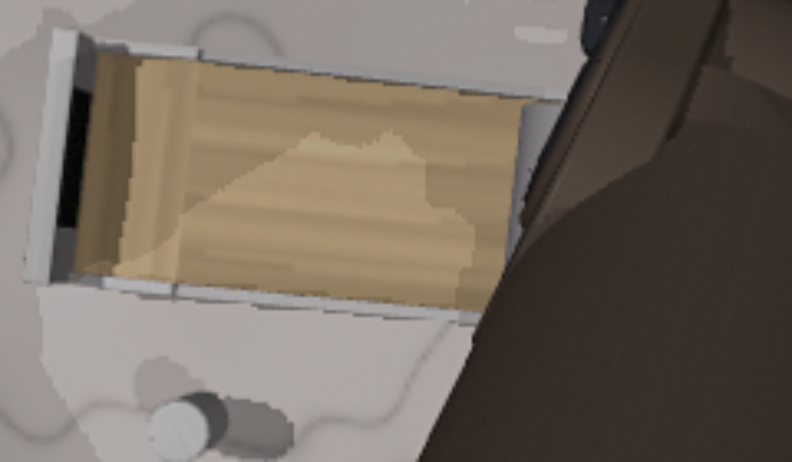

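The roller's front edge is now at about (522,105) to (510,260) in the crop, roughly 32 mm further on. That puts the roller at ramp x of about -0.103, square, with the fingers in contact. Next is the slope.

Request:
drive_tool(
  commands=[
    [[0, 0, 0], [0.25, 0, 0], 0.3],
    [[0, 0, 0], [0.5, 0, 0], 0.3],
    [[0, 0, 0], [0.75, 0, 0], 0.3],
    [[0, 0, 0], [1.0, 0, 0], 0.3],
    [[0, 0, 0], [1.25, 0, -0.03], 0.3],
    [[0, 0, 0], [1.5, 0, -0.07], 0.3],
    [[0, 0, 0], [1.75, 0, -0.11], 0.3],
    [[0, 0, 0], [2.0, 0, -0.16], 0.3],
    [[0, 0, 0], [2.25, 0, -0.2], 0.3],
    [[0, 0, 0], [2.5, 0, -0.25], 0.3],
    [[0, 0, 0], [2.75, 0, -0.29], 0.3],
    [[0, 0, 0], [3.0, 0, -0.33], 0.3],
    [[0, 0, 0], [3.25, 0, -0.38], 0.3],
    [[0, 0, 0], [3.5, 0, -0.42], 0.3],
    [[0, 0, 0], [3.75, 0, -0.47], 0.3],
    [[0, 0, 0], [4.0, 0, -0.51], 0.3],
    [[0, 0, 0], [4.25, 0, -0.55], 0.3],
    [[0, 0, 0], [4.5, 0, -0.6], 0.3],
    [[0, 0, 0], [4.75, 0, -0.64], 0.3],
    [[0, 0, 0], [5.0, 0, -0.69], 0.3],
  ],
)

```text
clock: 6.47
position: [0.5643, -0.0217, 0.0347]
ee_rot: [-2.34, -2.096, 0.0]
force: [-1.4, -1.8, 1.7]
width: 0.649
gripper_force: 1.3
```

```bash
python3 -c "
from h import *
to(-.035,0,.0445)"
```

```text
clock 6.4667 target [0.571  0.0316 0.0445] shift cm [ 5.3715  0.0765 -0.9845] turns [array([ 0.    , -0.0001, -3.1387]), array([-0.0001, -0.    ,  0.0029])]
ramp-frame tcp -0.08871649719111786 0.000610933426217657 0.034653376869008656 q [-0.4235  0.6176  0.5283  1.9448 -0.4689  0.7023  0.2796] F [-1.4121 -1.7798  1.69  ] w 0.6492670265344739
```

Request:
drive_tool(
  commands=[
    [[0, 0, 0], [0.25, 0, -0.04], 0.3],
    [[0, 0, 0], [0.5, 0, -0.09], 0.3],
    [[0, 0, 0], [0.75, 0, -0.13], 0.3],
    [[0, 0, 0], [1.0, 0, -0.18], 0.3],
    [[0, 0, 0], [1.25, 0, -0.22], 0.3],
    [[0, 0, 0], [1.5, 0, -0.26], 0.3],
    [[0, 0, 0], [1.75, 0, -0.31], 0.3],
    [[0, 0, 0], [2.0, 0, -0.35], 0.3],
    [[0, 0, 0], [2.25, 0, -0.4], 0.3],
    [[0, 0, 0], [2.5, 0, -0.44], 0.3],
    [[0, 0, 0], [2.75, 0, -0.48], 0.3],
    [[0, 0, 0], [3.0, 0, -0.53], 0.3],
    [[0, 0, 0], [3.25, 0, -0.57], 0.3],
    [[0, 0, 0], [3.5, 0, -0.62], 0.3],
    [[0, 0, 0], [3.75, 0, -0.66], 0.3],
    [[0, 0, 0], [4.0, 0, -0.7], 0.3],
    [[0, 0, 0], [4.25, 0, -0.75], 0.3],
    [[0, 0, 0], [4.5, 0, -0.79], 0.3],
    [[0, 0, 0], [4.75, 0, -0.84], 0.3],
    [[0, 0, 0], [5.0, 0, -0.88], 0.3],
  ],
)

```text
clock: 8.13
position: [0.5699, 0.0281, 0.0435]
ee_rot: [2.34, 2.096, 0.0]
force: [-0.6, -2.6, 1.2]
width: 0.65
gripper_force: 1.3
```

```bash
python3 -c "
from h import *
to(.015,0,.053)
cv2.imwrite('pics/s4.png',cv2.resize(cams.get_image('scene')[150:320,220:440],None,fx=3,fy=3))"
```

```text
clock 8.1333 target [0.5766 0.0813 0.053 ] shift cm [ 5.3681  0.0859 -0.9502] turns [array([ 0.0001,  0.0001, -3.1386]), array([ 0.    , -0.0001,  0.0029])]
ramp-frame tcp -0.03868235579416729 0.0007000248491242508 0.04349477437340513 q [-0.5192  0.6135  0.5441  1.9258 -0.4641  0.7287  0.1875] F [-0.556  -2.6344  1.2283] w 0.6502389771563615
```

View pics/s4.png

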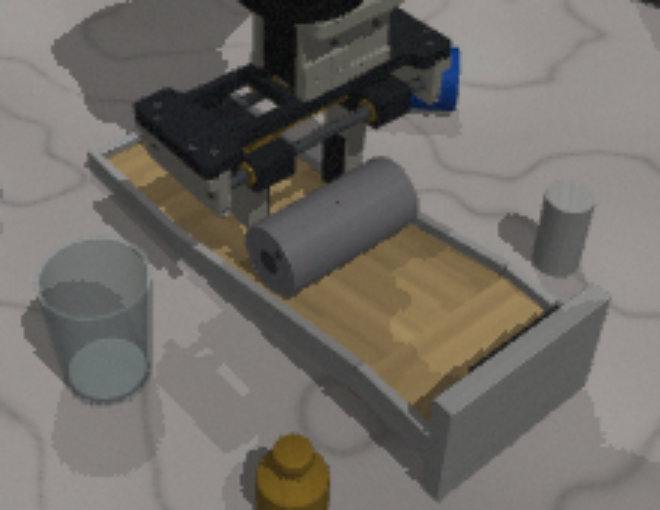

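The roller sits square mid-slope, its near end at about (268,258), with the fingers against it and the bystanders untouched. I'll keep going.

Request:
drive_tool(
  commands=[
    [[0, 0, 0], [0.25, 0, -0.04], 0.3],
    [[0, 0, 0], [0.5, 0, -0.09], 0.3],
    [[0, 0, 0], [0.75, 0, -0.13], 0.3],
    [[0, 0, 0], [1.0, 0, -0.18], 0.3],
    [[0, 0, 0], [1.25, 0, -0.22], 0.3],
    [[0, 0, 0], [1.5, 0, -0.26], 0.3],
    [[0, 0, 0], [1.75, 0, -0.31], 0.3],
    [[0, 0, 0], [2.0, 0, -0.35], 0.3],
    [[0, 0, 0], [2.25, 0, -0.4], 0.3],
    [[0, 0, 0], [2.5, 0, -0.44], 0.3],
    [[0, 0, 0], [2.75, 0, -0.48], 0.3],
    [[0, 0, 0], [3.0, 0, -0.53], 0.3],
    [[0, 0, 0], [3.25, 0, -0.57], 0.3],
    [[0, 0, 0], [3.5, 0, -0.62], 0.3],
    [[0, 0, 0], [3.75, 0, -0.66], 0.3],
    [[0, 0, 0], [4.0, 0, -0.7], 0.3],
    [[0, 0, 0], [4.25, 0, -0.75], 0.3],
    [[0, 0, 0], [4.5, 0, -0.79], 0.3],
    [[0, 0, 0], [4.75, 0, -0.84], 0.3],
    [[0, 0, 0], [5.0, 0, -0.88], 0.3],
  ],
)

```text
clock: 9.85
position: [0.5753, 0.0778, 0.0523]
ee_rot: [-2.34, -2.096, -0.0]
force: [-0.7, -1.7, 1.5]
width: 0.646
gripper_force: 1.3
```

```bash
python3 -c "
from h import *
to(.06,0,.06)"
```

```text
clock 9.85 target [0.5817 0.126  0.06  ] shift cm [ 4.8688  0.1028 -0.7726] turns [array([ 0.    , -0.    , -3.1386]), array([-0.   , -0.   ,  0.003])]
ramp-frame tcp 0.011309186446414475 0.0008834316446026229 0.052272845367479386 q [-0.6091  0.6152  0.5582  1.8955 -0.4596  0.7605  0.0967] F [-0.7322 -1.6851  1.5102] w 0.6455476690988847
```

Request:
drive_tool(
  commands=[
    [[0, 0, 0], [0.25, 0, -0.04], 0.3],
    [[0, 0, 0], [0.5, 0, -0.09], 0.3],
    [[0, 0, 0], [0.75, 0, -0.13], 0.3],
    [[0, 0, 0], [1.0, 0, -0.18], 0.3],
    [[0, 0, 0], [1.25, 0, -0.22], 0.3],
    [[0, 0, 0], [1.5, 0, -0.26], 0.3],
    [[0, 0, 0], [1.75, 0, -0.31], 0.3],
    [[0, 0, 0], [2.0, 0, -0.35], 0.3],
    [[0, 0, 0], [2.25, 0, -0.4], 0.3],
    [[0, 0, 0], [2.5, 0, -0.44], 0.3],
    [[0, 0, 0], [2.75, 0, -0.48], 0.3],
    [[0, 0, 0], [3.0, 0, -0.53], 0.3],
    [[0, 0, 0], [3.25, 0, -0.57], 0.3],
    [[0, 0, 0], [3.5, 0, -0.62], 0.3],
    [[0, 0, 0], [3.75, 0, -0.66], 0.3],
    [[0, 0, 0], [4.0, 0, -0.7], 0.3],
    [[0, 0, 0], [4.2, 0, -0.74], 0.3],
    [[0, 0, 0], [4.4, 0, -0.76], 0.3],
    [[0, 0, 0], [4.6, 0, -0.76], 0.3],
    [[0, 0, 0], [4.8, 0, -0.76], 0.3],
  ],
)

```text
clock: 11.52
position: [0.5806, 0.126, 0.0598]
ee_rot: [-2.339, -2.096, -0.0]
force: [0.2, -0.2, 0.5]
width: 0.646
gripper_force: 0.0
```

```bash
python3 -c "
from h import *
to(.06,0,.06)
cv2.imwrite('pics/s5.png',cv2.resize(cams.get_image('scene')[150:320,220:440],None,fx=3,fy=3))"
```

```text
clock 11.5167 target [0.5817 0.126  0.06  ] shift cm [ 0.0169  0.1135 -0.0237] turns [array([ 0.0008, -0.0002, -3.1381]), array([-0.0002, -0.0005,  0.0035])]
ramp-frame tcp 0.0598268251665769 0.0011340426745045623 0.05976303036445443 q [-0.6881  0.6236  0.5686  1.8566 -0.4573  0.7942  0.013 ] F [ 0.2025 -0.1984  0.463 ] w 0.6463454139836585
```

View pics/s5.png

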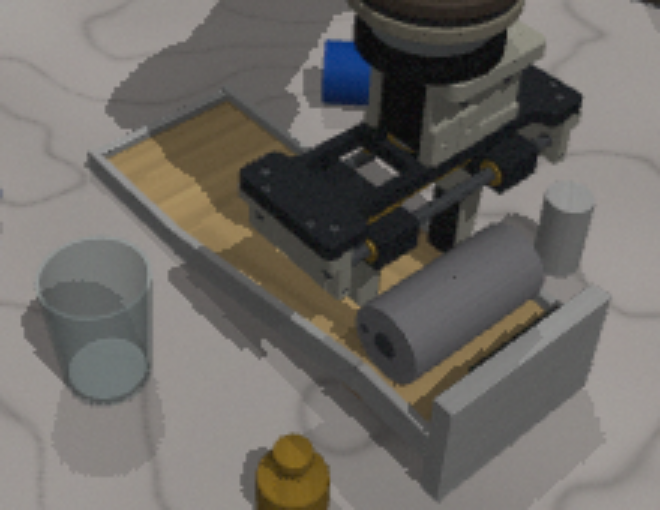

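The fingers carry no force now. The roller is on the crest with its near end at about (388,342), rolling off by itself. I'll hold still while it parks.

Request:
drive_tool(
  commands=[
    [[0, 0, 0], [0.1, 0, 0], 0.3],
    [[0, 0, 0], [0.2, 0, 0], 0.3],
    [[0, 0, 0], [0.2, 0, 0], 0.3],
    [[0, 0, 0], [0.2, 0, 0], 0.3],
    [[0, 0, 0], [0.2, 0, 0], 0.3],
    [[0, 0, 0], [0.2, 0, 0], 0.3],
    [[0, 0, 0], [0.2, 0, 0], 0.3],
    [[0, 0, 0], [0.2, 0, 0], 0.3],
    [[0, 0, 0], [0.2, 0, 0], 0.3],
    [[0, 0, 0], [0.2, 0, 0], 0.3],
    [[0, 0, 0], [0.2, 0, 0], 0.3],
    [[0, 0, 0], [0.2, 0, 0], 0.3],
  ],
)

```text
clock: 12.57
position: [0.5808, 0.1272, 0.0598]
ee_rot: [-2.34, -2.096, -0.0]
force: [-0.7, -0.2, 0.1]
width: 0.655
gripper_force: 0.0
```

```bash
python3 -c "
from h import *
to(.03,0,.2)
cv2.imwrite('pics/s6.png',cv2.resize(cams.get_image('scene')[150:320,220:440],None,fx=3,fy=3))"
```

```text
clock 12.5667 target [0.5783 0.0962 0.2   ] shift cm [ -3.1056   0.0917 -14.017 ] turns [array([ 0.0001,  0.    , -3.1387]), array([ 0.    , -0.0001,  0.0029])]
ramp-frame tcp 0.061061320383757056 0.0010042071024325995 0.059831538281678386 q [-0.6905  0.6243  0.5692  1.8552 -0.4572  0.795   0.0101] F [-0.6919 -0.2316  0.145 ] w 0.6551153679825562
```

View pics/s6.png

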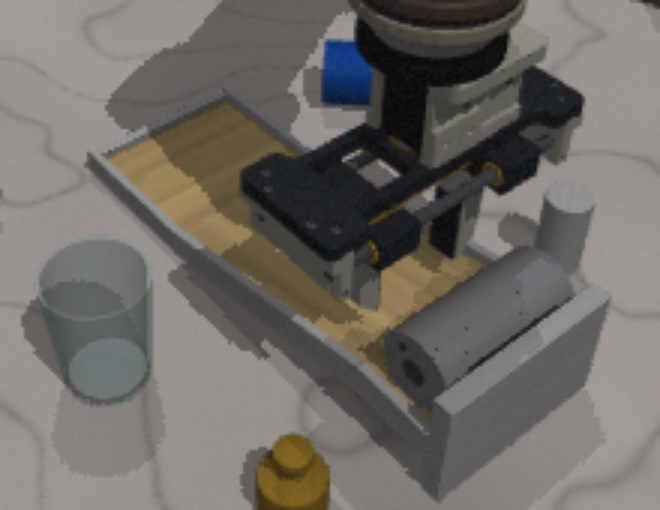

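The roller is parked against the stop, its near end at about (418,365). I'll back off and rise, then check.

Request:
drive_tool(
  commands=[
    [[0, 0, 0], [-0.5, 0, -0.3], 0.3],
    [[0, 0, 0], [-1.2, 0, -1], 0.3],
    [[0, 0, 0], [-2, 0, -2.5], 0.3],
    [[0, 0, 0], [-4, 0, -4.5], 0.3],
    [[0, 0, 0], [-6, 0, -7], 0.3],
    [[0, 0, 0], [-8.5, 0, -9], 0.3],
    [[0, 0, 0], [-11, 0, -11], 0.3],
    [[0, 0, 0], [-14, 0, -13], 0.3],
    [[0, 0, 0], [-17, 0, -14], 0.3],
    [[0, 0, 0], [-20, 0, -15], 0.3],
    [[0, 0, 0], [-23, 0, -15], 0.3],
    [[0, 0, 0], [-24, 0, -15], 0.3],
    [[0, 0, 0], [-24, 0, -15], 0.3],
    [[0, 0, 0], [-24, 0, -15], 0.3],
  ],
)

```text
clock: 13.78
position: [0.5541, -0.1119, 0.2101]
ee_rot: [-2.342, -2.093, -0.001]
force: [0.7, 1.0, -0.5]
width: 0.648
gripper_force: 0.0
```

```bash
python3 -c "
from h import *
to(0,0,.2)
a=cams.get_image('top')[100:300,170:430]
a=cv2.resize(a,None,fx=3,fy=3)
cv2.imwrite('pics/t7.png',a)
p=np.load('ramp.npy')
print((proj(W(p,[[.12,-.052,.092],[.12,.052,.092],[.12,-.05,.067],[.095,-.05,.067],[.095,.05,.067]]))-[170,100])*3)"
```

```text
clock 13.7833 target [0.575  0.0664 0.2   ] shift cm [17.9567  0.079   1.0184] turns [array([ 0.0008,  0.0001, -3.1407]), array([ 0.0001, -0.0005,  0.0009])]
ramp-frame tcp -0.17957353661365022 0.0006301582810930592 0.2100874632343332 q [-0.4039  0.4042  0.7073  1.785  -0.2977  1.0616  0.2987] F [ 0.6728  0.9841 -0.4949] w 0.6484320667691028
[[154.0123 213.819 ]
 [131.5294 405.7246]
 [164.919  223.7852]
 [208.8269 227.9704]
 [188.4248 406.7741]]
```

View pics/t7.png

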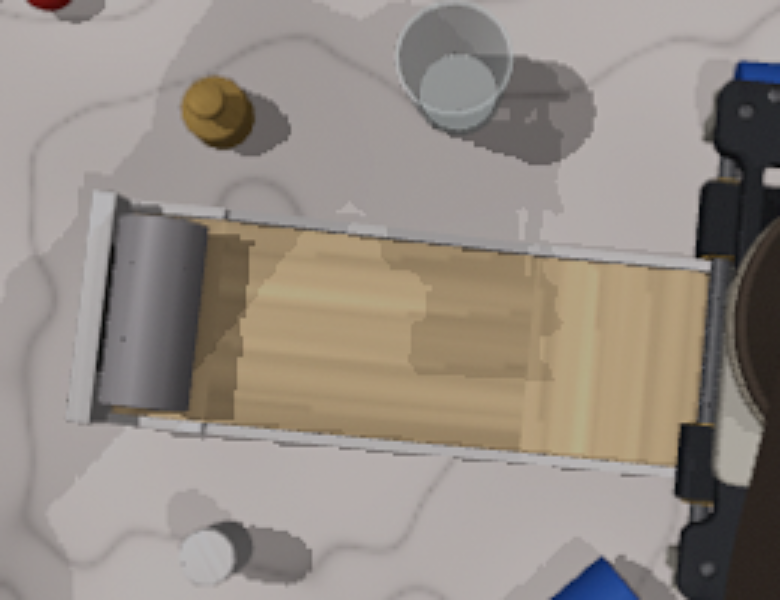

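The roller lies square in the hollow, its downhill edge from (207,228) to (188,408), which matches the predicted (209,228) to (188,407). The bystanders haven't moved and the arm is clear, so I'll hand in.

```bash
python3 -c "
from cell import job
print(job.sign_off())"
```

```text
the job is handed in; nothing more can be done
None
```

The roller was pushed slowly over the crest and rests square against the stop plate; the bystanders stayed put, the arm is clear, and the job is handed in (no verdict was returned).

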